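Unlatch and open the guard gate of the mould-cleaning spot

TASK

Open the little guard gate in front of the mould: gently lift its latch bar by the black ball knob until the bar's end is level with the catch's mouth (neither behind its lower nor its upper lip) without straining it against the catch, then swing the gate towards you to wide open (60 degrees or more, not flung), let the bar drop back down and let go. Leave everything else where it is.

Things in the scene. Friction and masses are not known exactly. Their poses are not given: they have to be found in the camera images.
- guard: low fence of aluminium posts and clear panels, 128 mm tall, 260 mm wide (y), 250 mm deep (x), fixed to the table. Origin: on the table in the gate plane, midway between the two front posts (20 mm square, at y = +120 and -120 mm). Its +x points from the gate into the fence, away from the robot, +y to the gate's hinge side, +z up; the gate fills the front, at x = 0
- gate (a joint): gate angle, rad: 0 shut, grows as it opens towards guard -x (clockwise seen from above), up to 1.6. The hinge is slightly stiff (0.1 N m): the gate stays where it is left. Gate: 200 mm wide, 12 mm thick, upper edge 125 mm over the table, about 0.6 kg
- gate_hinge (a point): point on the gate's upright hinge line, at guard (0, 100) mm, 112 mm over the table
- latch_bar (a joint): angle of the latch bar about its pivot, rad: 0 lying level on its rest peg, grows as its free end is lifted, to 0.5 at most. It falls back by its own weight (about 0.13 kg)
- latch_pivot (a point): pivot of the latch bar, 22 mm in front of the gate plane, 112 mm over the table, 80 mm from the hinge line along the gate; its axis is square to the gate. The dark steel bar is 8 mm thick, 10 mm high (5 mm above and below the pivot's height when level) and reaches 150 mm from the pivot, away from the hinge, into the catch
- latch_knob (a point): centre of the black ball knob, 24 mm across, on a 10 mm stem on the latch bar: 95 mm from the pivot towards the bar's free end and 45 mm above it (157 mm over the table when level). Free all round and above; its lowest point is 20 mm above the gate's upper edge. Moves with bar and gate
- keeper: the catch. Fixed back plate 22 x 95 x 3 mm on the front of the non-hinge post; origin at its centre, 117 mm over the table, axes as the guard's. It carries a rigid C-shaped jaw, 10 mm wide, 141 mm from the bar's pivot, reaching 22 mm in front of the plate's centre, open towards guard -x by a mouth between a lower and an upper lip. The bar's end lies in it, behind the lower lip (3 mm of play)
- catch_mouth (a point): fixed point: middle of the 16 mm high mouth if the jaw sat at its middle setting, 130 mm over the table (level bar: middle at 112). The real jaw is clamped up to 11 mm higher or lower, NOT measured: feel for it. Lifted fully, the bar's end stops rigidly at the jaw's roof, 8 mm above the mouth's upper edge, and is caught behind the upper lip; in the mouth a slanting bar has 3 to 5 mm of room
- mould: a half of an injection mould, steel plate 130 x 150 x 48 mm lying in the guard's tray behind the gate, loose, to be left alone; origin at the middle of its underside or length
- nozzle: a white cone-shaped nozzle tip 120 mm tall, 36 mm across, standing, loose, to be left alone; origin at the middle of its underside or length
- spray_can: a can 150 mm tall, 52 mm across, standing, loose, to be left alone; origin at the middle of its underside or length
- brush: a hand brush lying flat, loose, to be left alone; origin at the middle of its underside or length
- screwdriver: a screwdriver lying flat, loose, to be left alone; origin at the middle of its underside or length
- bush: a brass ring 36 mm across, 30 mm high, loose, to be left alone; origin at the middle of its underside or length
- parts_tray: an open grey tray 100 x 140 x 30 mm, loose, to be left alone; origin at the middle of its underside or length

How it is judged:
By the outcome, as a careful person would: the job done as asked, in the order asked, and still so for the second after the job is handed in, with the robot touching nothing.
It also fails if it takes over 70 s, if anything falls off the work surface, if the arm or the gripper's body presses on something with over 40 N, if the wrist force passes 120 N, or if a joint passes its speed limit or range.

ROBOT

A 6-joint arm with a two-finger parallel gripper is mounted at the origin on the work surface. World frame = base frame: x ahead of the robot, y to its left, z up, the work surface at z = 0. Lengths are in m, angles in rad, forces in N, time in s.
With the tool pointing down it reaches from about 0.35 to 0.775 m from the base axis. Payload 7.3 kg.
Tool frame: the origin (TCP) lies between the finger pads; the fingertips stand 25 mm ahead of it and the grasp point (between the pads) lies 6 mm ahead of it; y points along the fingers, z is the direction in which the jaws open and shut, and the axes are right-handed (so a half turn about y gives the same grasp; the last joint's range is limited). The gripper opens to 92 mm and grips with 3 to 60 N. Pads are 19 mm wide; open, the fingers measure 130 mm over their backs; the gripper's body (75 mm by 190 mm) begins 47 mm behind the grasp point.
Start: joints at [-1.348, 0.342, 1.524, -0, 1.275, -0.146], TCP at [0.189, -0.49, 0.252] pointing down, gripper open.
Joint ranges: [-2.53, 2.53], [-0.77, 2.02], [0.04, 2.7], [-1, 4.14], [0.28, 2.66], [-3.11, 3.11]. Speed limits (rad/s): [2.57, 2.57, 3.14, 3.14, 3.14, 3.14].

INTERFACE

Orientations are given as [roll, pitch, yaw] about the fixed x, y, z axes, in that order (R = Rz(yaw) Ry(pitch) Rx(roll)).
In Python, from cell import sensors, read_camera, hand_in gives the robot as it stands. The module is installed in compiled form; this text tells all that it offers.
- The arm moves only by the tool send_rows, never from a script. Its argument "motion" is a list that holds one entry, the list of rows, each a list of 4 numbers: the shift along the tool's x, y, z in m, then the turn about the tool's y in degrees. In form: [[[tx, ty, tz, twist], ...]]. A call has 1 to 8 rows; each row is the pose to reach, as a shift and turn from the pose measured when the call began, along the tool's axes at that moment; what a row does not reach only later rows make up. A row lasts 1/10 s, in which the tool goes at most 50 mm and 8.59 degrees, less where a joint would pass 70% of its speed; a pose out of reach is approached as far as the arm can. A call with a gripper value outside its range is refused whole. "gripper" is the opening, from 0 (shut) to 1 (fully open), set as the call begins (left out, the last holds). The fingers move at their own pace and stop on an object; "grip_force" is the grip in N (left out, the last holds). Time passes only in rows, so rows that repeat a pose let the fingers close. It gives the time, the measured TCP pose, the force and the opening at its end, in the units of the state.
- sensors.observe(): the state, without advancing time (a new reading comes with each control period).
- read_camera(name): name is "scene" or "top" or "wrist"; returns a dict with "frame" (384x512x3 uint8, red, green, blue), "fx", "fy", "cx", "cy" (pixels), "distortion" ([k1, k2, p1, p2, k3] as OpenCV has them; the pictures are not rectified), "extrinsics" (4x4, takes a point from world to camera coordinates). Camera axes: x right, y up, looking along -z (the intrinsics and any distortion apply to the point x, -y, -z); pixel columns grow to the right and rows downward; lengths in m; the calibration is good to about 2 mm. A picture is of the moment at which its call begins. There is no depth.
- hand_in(): hands the job in, once; it reports no verdict.
The state is a dict: "time": time; "qpos": joint angles; "qvel": joint speeds; "joint_efforts": joint torques, N m; "tool_pos": TCP position; "tool_rot": TCP orientation; "contact_force": force on the tool from outside, world axes, zero at the start; "torque": the same for the moment, N m; "opening": finger opening in m.
Only numpy, scipy, OpenCV 4.12 (cv2) and the standard library are available. Lean on these libraries where they do the work, as an engineer would, in place of code of your own. Each camera call takes 0.05 s, during which the arm holds its last target.

## Working session

There is one attempt and no reset: what is moved stays moved. The work goes in short steps, Python scripts to look and compute and a tool call to move; the robot and the scene stay as the last step left them, time stands still between calls to the robot, and variables do not carry over. Pictures are saved under pics/ and viewed, and the job is handed in when it is done.

Besides the shell and the picture viewer there is one more tool, called after "Request:" as name(argument=value, ...), one argument or row to a line, values as JSON. send_rows: Moves the arm, as the interface text tells. Its arguments: {"type":"object","properties":{"motion":{"type":"array"},"gripper":{"type":"number"},"grip_force":{"type":"number"}},"required":["motion"]}

```bash
mkdir -p pics; ls; cat > h.py <<'E'
import numpy as np, cv2
from cell import sensors, read_camera
def snap(n,f):
    d=read_camera(n); cv2.imwrite(f'pics/{f}.png',cv2.cvtColor(d['frame'],cv2.COLOR_RGB2BGR)); 
    np.savez(f'pics/{f}.npz',**d); return d
def K(d): return np.array([[d['fx'],0,d['cx']],[0,d['fy'],d['cy']],[0,0,1]],float)
def ray(d,u,v):
    p=cv2.undistortPoints(np.array([[[u,v]]],float),K(d),np.array(d['distortion'],float))[0,0]
    E=np.array(d['extrinsics']);R=E[:3,:3];o=-R.T@E[:3,3]
    w=R.T@np.array([p[0],-p[1],-1.]);return o,w/np.linalg.norm(w)
def onz(d,u,v,z):
    o,w=ray(d,u,v);return o+w*(z-o[2])/w[2]
def proj(d,P):
    E=np.array(d['extrinsics']);P=np.atleast_2d(P)
    c=P@E[:3,:3].T+E[:3,3];c=c*[1,-1,-1]
    return cv2.projectPoints(c,np.zeros(3),np.zeros(3),K(d),np.array(d['distortion'],float))[0][:,0]
def tri(*dv):
    A=np.zeros((3,3));b=np.zeros(3)
    for d,u,v in dv:
        o,w=ray(d,u,v);M=np.eye(3)-np.outer(w,w);A+=M;b+=M@o
    return np.linalg.solve(A,b)
E
python3 - <<'E'
from h import *
for n in ['scene','top','wrist']: d=snap(n,n+'0');E=d['extrinsics'];print(n,-E[:3,:3].T@E[:3,3],-E[2,:3])
print(sensors.observe())
E
```

```text
pics
scene [1.50316644 0.26882137 0.76876149] [-0.78170723 -0.26962858 -0.56234708]
top [ 0.45819149 -0.05319477  1.19799526] [ 0.14459044  0.00791437 -0.98945994]
wrist [ 0.26386291 -0.46083506  0.3854879 ] [-0.2773261  -0.10662279 -0.95484125]
{'time': 0.15, 'qpos': array([-1.34800702e+00,  3.42562631e-01,  1.52476265e+00,  2.40506511e-05,
        1.27543066e+00, -1.45986269e-01]), 'qvel': array([ 0.00084825, -0.00184932, -0.00153065, -0.0005571 ,  0.00070616,
        0.0007527 ]), 'joint_efforts': array([ 2.04061100e-03, -4.31469870e+01, -2.44355071e+01,  7.18515180e-02,
        5.37699752e-02, -9.34128661e-05]), 'tool_pos': array([ 0.18922236, -0.48942547,  0.25121683]), 'tool_rot': array([-1.57194389e+00,  1.91977466e-04, -2.77282420e+00]), 'contact_force': array([ 0.10554395, -0.04856553,  0.13773818]), 'torque': array([ 0.02991736, -0.01322521, -0.0264768 ]), 'opening': 0.09158612338311926}
```

View pics/scene0.png

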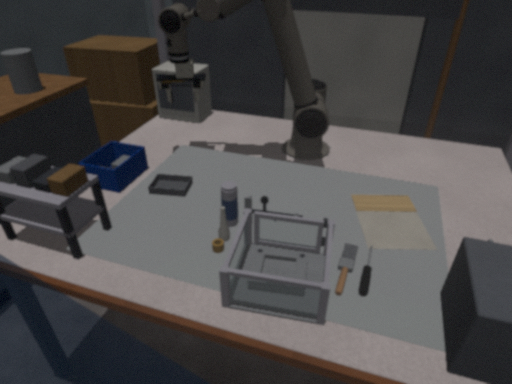

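View pics/top0.png

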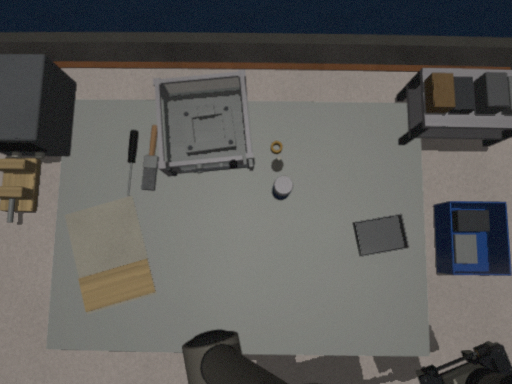

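The scene view shows the knob near (264,200). In the top view the guard is at (160–250, 75–172), with the knob near (234,163), the spray can at (283,187) and the nozzle at (277,164). I'll enlarge both.

```bash
python3 - <<'E'
import cv2
a=cv2.imread('pics/top0.png')[60:210,140:310];cv2.imwrite('pics/t0z.png',cv2.resize(a,None,fx=4.5,fy=4,interpolation=cv2.INTER_CUBIC)) if 0 else cv2.imwrite('pics/t0z.png',cv2.resize(a,None,fx=4,fy=4,interpolation=cv2.INTER_CUBIC))
a=cv2.imread('pics/scene0.png')[180:320,200:345];cv2.imwrite('pics/s0z.png',cv2.resize(a,None,fx=4,fy=4,interpolation=cv2.INTER_CUBIC))
E
```

```text
(no output)
```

View pics/t0z.png

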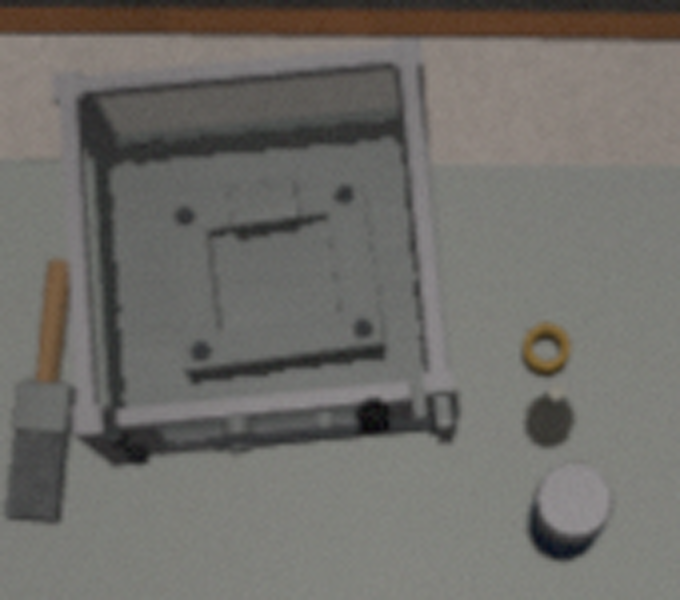

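View pics/s0z.png

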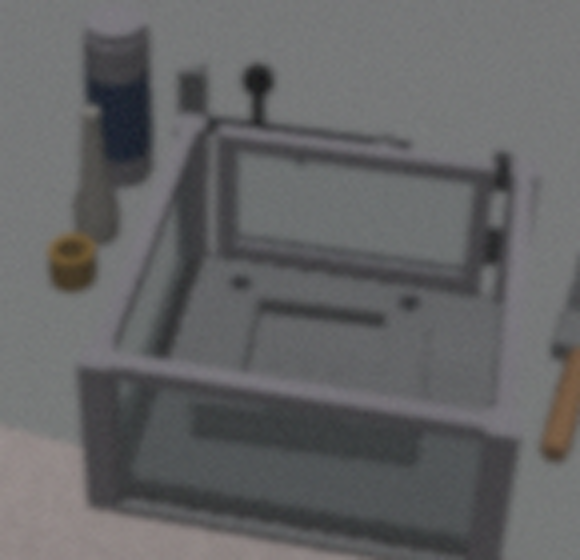

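The knob's centre is at (233.5,164) in the top view and (264.5,199.8) in the scene view. Next I triangulate it and get the guard frame from the outer top corners.

```bash
python3 - <<'E'
from h import *
L=lambda f:dict(np.load(f'pics/{f}.npz'))
t,s=L('top0'),L('scene0')
def dark(d,u,v,r,th):
    g=cv2.GaussianBlur(cv2.cvtColor(d['frame'],cv2.COLOR_RGB2GRAY),(3,3),0)
    p=g[v-r:v+r+1,u-r:u+r+1].astype(float);w=np.clip(th-p,0,None)
    yy,xx=np.mgrid[v-r:v+r+1,u-r:u+r+1];return (w*xx).sum()/w.sum(),(w*yy).sum()/w.sum(),p.min(),np.median(p)
kt=dark(t,234,164,5,50);ks=dark(s,264,200,4,60);print(kt,ks)
P=tri((t,*kt[:2]),(s,*ks[:2]));print('knob',P, proj(t,P),proj(s,P), onz(t,*kt[:2],.157))
z=lambda x,y:onz(t,140+x/4,60+y/4,.128)
c={'bl':z(58,75),'br':z(420,42),'fl':z(80,430),'fr':z(455,392)}
for k in c: print(k,c[k])
for a,b in [('bl','br'),('fl','fr'),('fl','bl'),('fr','br')]:
    v=c[b]-c[a];print(a,b,np.linalg.norm(v),np.degrees(np.arctan2(v[1],v[0])))
for n,(x,y) in dict(can=(573,498),noz=(548,420)).items(): print(n,onz(t,140+x/4,60+y/4,.15 if n=='can' else 0))
E
```

```text
(np.float64(233.18299164768413), np.float64(164.24677296886864), np.float64(15.0), np.float64(49.0)) (np.float64(264.0878378378378), np.float64(200.0658783783784), np.float64(31.0), np.float64(65.0))
knob [0.66386041 0.01140075 0.15653631] [[232.81867426 164.35037608]] [[263.74192709 200.05978515]] [0.66406006 0.01041958 0.157     ]
bl [0.91102983 0.23886513 0.128     ]
br [ 0.93823668 -0.01467422  0.128     ]
fl [0.65804546 0.21030232 0.128     ]
fr [ 0.68783043 -0.0431525   0.128     ]
bl br 0.2549949358104245 -83.87512898790719
fl fr 0.2551989233603056 -83.29757574517302
fl bl 0.2545916797232196 6.441613646765001
fr br 0.2520204445313368 6.488274105156927
can [ 0.61317903 -0.12196937  0.15      ]
noz [ 0.69470737 -0.1126158   0.        ]
```

View pics/wrist0.png

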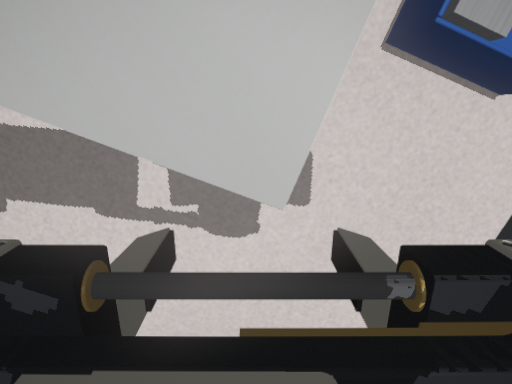

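Request:
send_rows(
  motion=[
    [[-0.04,0,-0.02,-5],[-0.08,0,-0.04,-10],[-0.12,0,-0.06,-15],[-0.16,0,-0.08,-20],[-0.2,0,-0.1,-25],[-0.24,0,-0.12,-30],[-0.28,0,-0.135,-35],[-0.32,0,-0.15,-40]],
  ],
  gripper=0.5,
  grip_force=6,
)

```text
time: 0.95
tool_pos: [0.4346, -0.2326, 0.2514]
tool_rot: [-1.572, 0.001, -2.071]
contact_force: [0.2, -0.9, 0.1]
opening: 0.0459
```

```bash
cat >> h.py <<'E'
from scipy.spatial.transform import Rotation as Ro
def to(target,yaw_deg):
    s=sensors.observe();R=Ro.from_euler('xyz',s['tool_rot']).as_matrix();d=np.array(target)-s['tool_pos']
    y=np.degrees(np.arctan2(R[1,0],R[0,0]))
    print('t',s['time'],'pos',s['tool_pos'].round(4),'yaw',round(y,2),'F',s['contact_force'].round(2),'open',round(s['opening'],4))
    print('shift',(R.T@d).round(4),'twist',round(-(yaw_deg-y),2))
E
python3 -c "
from h import *
to([.664,.011,.252],-83.5)"
```

```text
t 0.95 pos [ 0.4346 -0.2326  0.2514] yaw -118.66 F [ 0.18 -0.85  0.1 ] open 0.0459
shift [-0.3238 -0.0004  0.0845] twist -35.16
```

Request:
send_rows(
  motion=[
    [[-0.045,0,0.012,-5],[-0.09,0,0.024,-10],[-0.135,0,0.036,-15],[-0.18,0,0.048,-20],[-0.225,0,0.06,-25],[-0.27,0,0.072,-30],[-0.31,0,0.082,-35],[-0.324,0,0.0845,-35]],
  ],
)

```text
time: 1.75
tool_pos: [0.6657, 0.0147, 0.2504]
tool_rot: [-1.571, 0.002, -1.454]
contact_force: [0.8, 0.2, 0.3]
opening: 0.046
```

Request:
send_rows(
  motion=[
    [[0,0,0,0],[0,0,0,0]],
  ],
)

```text
time: 1.95
tool_pos: [0.6653, 0.0149, 0.2494]
tool_rot: [-1.573, 0.002, -1.454]
contact_force: [-0.0, -0.1, -0.9]
opening: 0.0459
```

```bash
python3 -c "
from h import *
to([.664,.011,.252],-83.5)
d=snap('wrist','w1');E=d['extrinsics'];print(-E[:3,:3].T@E[:3,3],-E[2,:3],proj(d,[.664,.0114,.1565]))
a=cv2.imread('pics/w1.png');cv2.imwrite('pics/w1z.png',cv2.resize(a,(800,600)))"
```

```text
t 1.95 pos [0.6653 0.0149 0.2494] yaw -83.29 F [-0.   -0.06 -0.93] open 0.0459
shift [ 0.0037 -0.0026 -0.0017] twist 0.21
[0.65539972 0.09447174 0.38397877] [ 0.03323611 -0.29401938 -0.95522142] [[252.0318206  208.52121351]]
```

View pics/w1z.png

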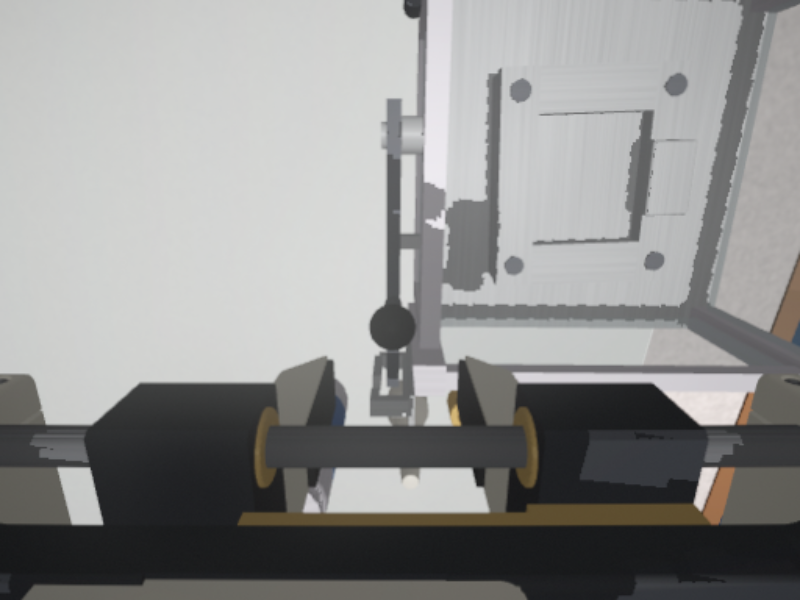

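The wrist view shows the knob at (251,208.6), within 1 px of my triangulation. The bar runs from (252,64) towards the jaw at about (251,245). I'll check the yaw and hinge from this picture.

```bash
python3 - <<'E'
from h import *
d=dict(np.load('pics/w1.npz'))
g=cv2.cvtColor(d['frame'],cv2.COLOR_RGB2GRAY).astype(int)
pts=[]
for v in list(range(100,150,4))+list(range(158,190,4)):
    row=g[v,240:262]; m=np.where(row<95)[0]
    pts.append((v,240+m.min(),240+m.max()))
print(pts)
P=np.array([onz(d,(a+b)/2,v,.117)[:2] for v,a,b in pts if b-a<12])
vx,vy,x,y=cv2.fitLine(P.astype(np.float32),cv2.DIST_HUBER,0,.001,.001).ravel();print('bar heading',np.degrees(np.arctan2(vy,vx)),x,y)
s=.64
for n,(u,v,z) in dict(knob=(392.5,326,.157),barend=(394,99,.117),pegpivot=(393,133,.112),hingeblack=(413,5,.12),jawfar=(392,415,.13),jawL=(371,385,.13),jawR=(413,385,.13)).items(): print(n,onz(d,u*s,v*s,z).round(4))
E
python3 -c "
import cv2
a=cv2.imread('pics/w1.png')[215:320,205:305];cv2.imwrite('pics/w1j.png',cv2.resize(a,None,fx=5.5,fy=5.5,interpolation=cv2.INTER_CUBIC))"
```

```text
[(100, np.int64(248), np.int64(250)), (104, np.int64(248), np.int64(255)), (108, np.int64(248), np.int64(255)), (112, np.int64(248), np.int64(255)), (116, np.int64(248), np.int64(255)), (120, np.int64(248), np.int64(255)), (124, np.int64(248), np.int64(255)), (128, np.int64(248), np.int64(255)), (132, np.int64(248), np.int64(255)), (136, np.int64(248), np.int64(250)), (140, np.int64(248), np.int64(254)), (144, np.int64(248), np.int64(254)), (148, np.int64(248), np.int64(254)), (158, np.int64(248), np.int64(255)), (162, np.int64(248), np.int64(254)), (166, np.int64(248), np.int64(254)), (170, np.int64(248), np.int64(254)), (174, np.int64(248), np.int64(254)), (178, np.int64(248), np.int64(254)), (182, np.int64(248), np.int64(254)), (186, np.int64(248), np.int64(254))]
bar heading -83.77756 0.65751016 0.05883427
knob [0.6633 0.0114 0.157 ]
barend [0.6507 0.1234 0.117 ]
pegpivot [0.6521 0.1068 0.112 ]
hingeblack [0.6551 0.1671 0.12  ]
jawfar [ 0.6707 -0.0564  0.13  ]
jawL [ 0.6558 -0.0375  0.13  ]
jawR [ 0.6809 -0.0345  0.13  ]
```

View pics/w1j.png

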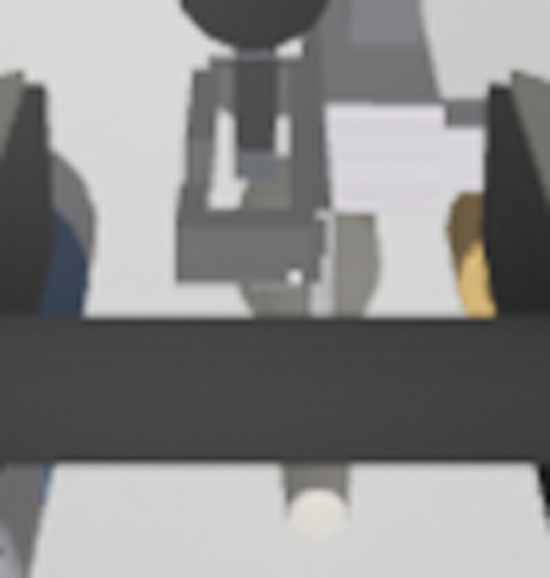

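```bash
python3 - <<'E'
from h import *
d=dict(np.load('pics/w1.npz'))
a=cv2.imread('pics/w1.png')[222:270,228:272];a=cv2.resize(a,None,fx=12,fy=12,interpolation=cv2.INTER_NEAREST)
cv2.imwrite('pics/w1k.png',a)
th=np.radians(6.3);ex=np.array([np.cos(th),np.sin(th),0]);ey=np.array([-ex[1],ex[0],0])
kn=np.array([.6635,.0114,.157]);O=kn+.022*ex+.075*ey;O[2]=0;print('O',O,'hinge',O+.1*ey)
# jaw near face plane guard y=-.116
for v in range(224,272,2):
    o,w=ray(d,236+8,v);r=[]
    for yy in(-.116,-.126):
        q=o+w*((yy-(o-O)@ey)/(w@ey));r+=[((q-O)@ex).round(4),q[2].round(4)]
    print(v,r)
E
```

```text
O [0.67713707 0.08836123 0.        ] hinge [0.66616364 0.18775732 0.        ]
224 [np.float64(-0.03), np.float64(0.0924), np.float64(-0.0307), np.float64(0.069)]
226 [np.float64(-0.0298), np.float64(0.0977), np.float64(-0.0306), np.float64(0.0747)]
228 [np.float64(-0.0297), np.float64(0.1028), np.float64(-0.0304), np.float64(0.0802)]
230 [np.float64(-0.0295), np.float64(0.1077), np.float64(-0.0302), np.float64(0.0855)]
232 [np.float64(-0.0294), np.float64(0.1125), np.float64(-0.0301), np.float64(0.0907)]
234 [np.float64(-0.0292), np.float64(0.1171), np.float64(-0.0299), np.float64(0.0957)]
236 [np.float64(-0.0291), np.float64(0.1216), np.float64(-0.0298), np.float64(0.1006)]
238 [np.float64(-0.029), np.float64(0.126), np.float64(-0.0296), np.float64(0.1053)]
240 [np.float64(-0.0288), np.float64(0.1303), np.float64(-0.0295), np.float64(0.1099)]
242 [np.float64(-0.0287), np.float64(0.1344), np.float64(-0.0293), np.float64(0.1143)]
244 [np.float64(-0.0286), np.float64(0.1384), np.float64(-0.0292), np.float64(0.1187)]
246 [np.float64(-0.0285), np.float64(0.1423), np.float64(-0.0291), np.
[... 355 characters left out ...]
1387)]
256 [np.float64(-0.0279), np.float64(0.1603), np.float64(-0.0285), np.float64(0.1423)]
258 [np.float64(-0.0278), np.float64(0.1636), np.float64(-0.0284), np.float64(0.1459)]
260 [np.float64(-0.0277), np.float64(0.1669), np.float64(-0.0283), np.float64(0.1494)]
262 [np.float64(-0.0276), np.float64(0.1701), np.float64(-0.0282), np.float64(0.1529)]
264 [np.float64(-0.0275), np.float64(0.1731), np.float64(-0.028), np.float64(0.1562)]
266 [np.float64(-0.0274), np.float64(0.1762), np.float64(-0.0279), np.float64(0.1595)]
268 [np.float64(-0.0273), np.float64(0.1791), np.float64(-0.0279), np.float64(0.1626)]
270 [np.float64(-0.0272), np.float64(0.182), np.float64(-0.0278), np.float64(0.1657)]
```

View pics/w1k.png

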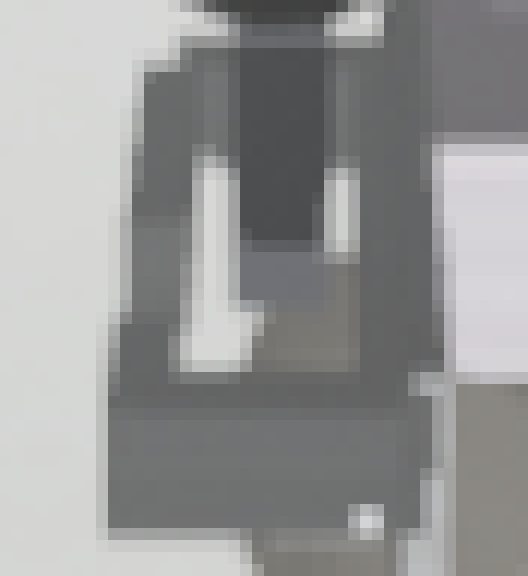

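The jaw is readable in this picture. Cast onto the jaw's near face, the lower lip's top comes out at z≈0.130, the upper lip's edge at ≈0.147 and the roof's underside at ≈0.1555. That puts the mouth's middle near 0.139, 9 mm above its middle setting. The bar angle needed is about 0.19 rad, with the knob up 17.3 mm and 10.4 mm towards the hinge. Now to the knob.

```bash
python3 -c "
from h import *
to([.6635,.0112,.163],-83.7)"
```

```text
t 2.0 pos [0.6651 0.0141 0.2499] yaw -83.36 F [ 0.78 -0.41  0.11] open 0.0455
shift [ 0.0029  0.0869 -0.0018] twist 0.34
```

Request:
send_rows(
  motion=[
    [[0.003,0,-0.002,0.3],[0.003,0.015,-0.002,0.3],[0.003,0.035,-0.002,0.3],[0.003,0.055,-0.002,0.3],[0.003,0.07,-0.002,0.3],[0.003,0.08,-0.002,0.3],[0.003,0.086,-0.002,0.3],[0.003,0.087,-0.002,0.3]],
  ],
)

```text
time: 2.8
tool_pos: [0.663, 0.0105, 0.1627]
tool_rot: [-1.573, 0.002, -1.461]
contact_force: [0.2, -0.1, 0.4]
opening: 0.0457
```

```bash
python3 -c "
from h import *
to([.6635,.0112,.163],-83.7)
d=snap('wrist','w2');print(proj(d,[.6635,.0114,.157]))
a=cv2.imread('pics/w2.png');cv2.imwrite('pics/w2z.png',cv2.resize(a,(800,600)))"
```

```text
t 2.8 pos [0.663  0.0105 0.1627] yaw -83.7 F [ 0.24 -0.06  0.36] open 0.0457
shift [-0.0006 -0.0003  0.0006] twist -0.0
[[255.52081997 258.3535104 ]]
```

View pics/w2z.png

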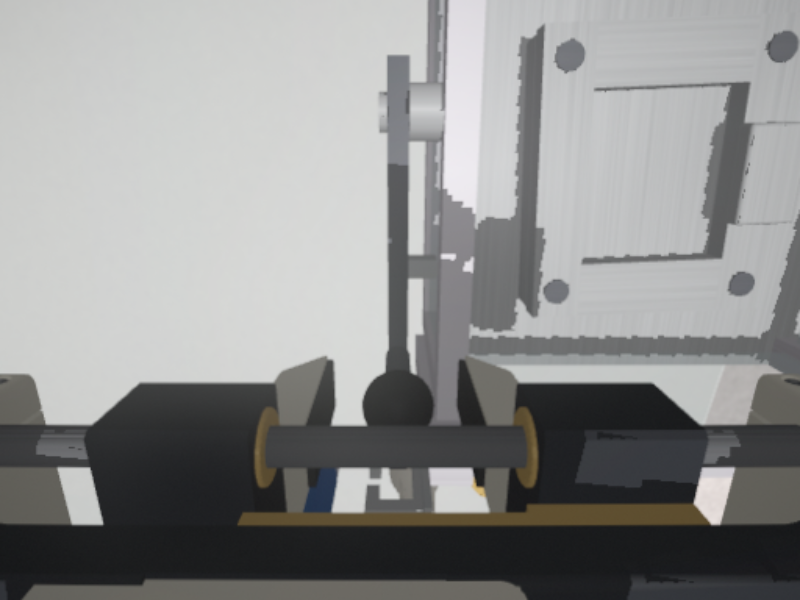

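The knob at (254,258) sits midway between the pads, so I close gently.

Request:
send_rows(
  motion=[
    [[0,0,0,0],[0,0,0,0],[0,0,0,0],[0,0,0,0],[0,0,0,0],[0,0,0,0]],
  ],
  gripper=0.15,
  grip_force=6,
)

```text
time: 3.45
tool_pos: [0.6635, 0.0107, 0.1635]
tool_rot: [-1.572, 0.002, -1.461]
contact_force: [-0.7, -0.1, 2.6]
opening: 0.0232
```

```bash
python3 -c "
from h import *
to([.6635,.0112,.163],-83.7)"
```

```text
t 3.45 pos [0.6635 0.0107 0.1635] yaw -83.69 F [-0.66 -0.07  2.64] open 0.0232
shift [-0.0005  0.0005  0.0001] twist 0.01
```

Request:
send_rows(
  motion=[
    [[-0.0005,-0.001,0,0],[-0.0012,-0.0024,0,0],[-0.0018,-0.0036,0,0],[-0.0024,-0.0047,0,0],[-0.003,-0.0058,0,0],[-0.0037,-0.007,0,0],[-0.0044,-0.0082,0,0],[-0.005,-0.0093,0,0]],
  ],
)

```text
time: 4.25
tool_pos: [0.6628, 0.0157, 0.1729]
tool_rot: [-1.572, 0.002, -1.461]
contact_force: [-0.4, -0.7, -0.3]
opening: 0.0229
```

```bash
python3 -c "
from h import *
to([.6635,.0112,.163],-83.7)
d=snap('wrist','w3')
a=cv2.imread('pics/w3.png');cv2.imwrite('pics/w3z.png',cv2.resize(a,(800,600)))"
```

```text
t 4.25 pos [0.6628 0.0157 0.1729] yaw -83.68 F [-0.39 -0.7  -0.25] open 0.0229
shift [0.0046 0.0099 0.0002] twist 0.02
```

View pics/w3z.png

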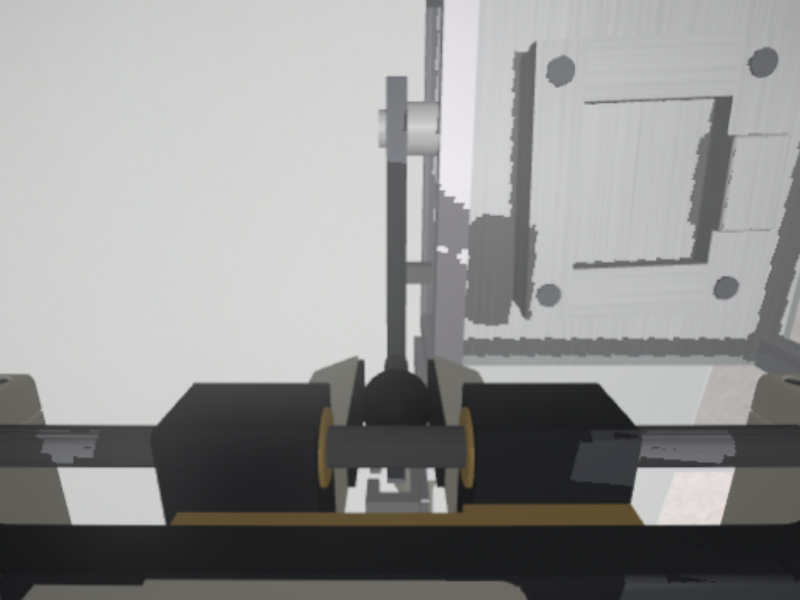

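The bar has risen. The knob at (253.5,255) may have slipped slightly, so I'll compute the bar angle by putting the knob's ray on its arc, and by looking at the bar's end in the jaw.

```bash
cat >> h.py <<'E'
TH=np.radians(6.3);EX=np.array([np.cos(TH),np.sin(TH),0]);EY=np.array([-EX[1],EX[0],0])
PV=np.array([.6635,.0114,.112])+.095*EY   # pivot
def knob(a): return PV+EY*-(.095*np.cos(a)-.045*np.sin(a))+np.array([0,0,.045*np.cos(a)+.095*np.sin(a)])
E
python3 - <<'E'
from h import *
for f in('w1','w2','w3'):
    d=dict(np.load(f'pics/{f}.npz'));g=cv2.cvtColor(d['frame'],cv2.COLOR_RGB2GRAY)
    print(f,[(a,proj(d,knob(a))[0].round(1)) for a in(0,.05,.08,.1,.12)])
    c=cv2.HoughCircles(cv2.resize(g,None,fx=3,fy=3,interpolation=cv2.INTER_CUBIC)[450:840,660:860],cv2.HOUGH_GRADIENT,1,300,param1=80,param2=10,minRadius=40,maxRadius=80) if f!='w1' else None
    if c is not None: print((c[0,0,:2]+[660,450])/3,c[0,0,2]/3)
    if f=='w3': cv2.imwrite('pics/w3k.png',cv2.resize(cv2.imread('pics/w3.png')[280:335,215:295],None,fx=9,fy=9,interpolation=cv2.INTER_NEAREST))
E
```

```text
w1 [(0, array([251.4, 208.7])), (0.05, array([251.4, 207.9])), (0.08, array([251.4, 207.3])), (0.1, array([251.4, 206.8])), (0.12, array([251.4, 206.2]))]
w2 [(0, array([255.5, 258.4])), (0.05, array([255.6, 258.9])), (0.08, array([255.6, 258.9])), (0.1, array([255.7, 258.9])), (0.12, array([255.7, 258.7]))]
[254.5        260.16666667] 22.733332
w3 [(0, array([254.6, 257.4])), (0.05, array([254.6, 257.8])), (0.08, array([254.7, 257.9])), (0.1, array([254.7, 257.8])), (0.12, array([254.7, 257.6]))]
[253.5 258.5] 22.033333
```

View pics/w3k.png

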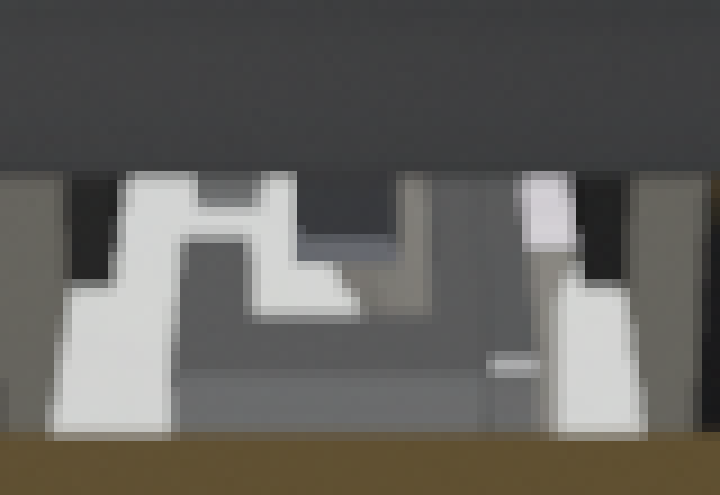

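```bash
cat >> h.py <<'E'
def bar(r,h,a,side=0): return PV+EX*side+EY*-(r*np.cos(a)-h*np.sin(a))+np.array([0,0,h*np.cos(a)+r*np.sin(a)])
E
python3 - <<'E'
from h import *
for f,v in(('w1',247.4),('w3',309.1)):
    d=dict(np.load(f'pics/{f}.npz'));print(f,v,[(a,proj(d,bar(.15,.005,a))[0].round(1)) for a in(0,.05,.08,.1,.12,.2)])
    O=PV-.02*EY+.022*EX;O[2]=0
    def face(u,v,yy):
        o,w=ray(d,u,v);q=o+w*((yy-(o-O)@EY)/(w@EY));return ((q-O)@EX).round(4),q[2].round(4)
    if f=='w3':
        for n,(x,y,yy) in dict(lowlip_far=(220,205,-.126),uplip_near=(215,240,-.116),roof_under_near=(300,318,-.116),rooftop_near=(300,372,-.116)).items(): print(n,face(215+x/9-.5,280+y/9-.5,yy))
E
```

```text
w1 247.4 [(0, array([251.3, 246.9])), (0.05, array([251.3, 250.2])), (0.08, array([251.2, 252. ])), (0.1, array([251.2, 253.2])), (0.12, array([251.2, 254.3])), (0.2, array([251.1, 258.5]))]
w3 309.1 [(0, array([254.2, 296.1])), (0.05, array([254.2, 302.1])), (0.08, array([254.2, 305.6])), (0.1, array([254.2, 308. ])), (0.12, array([254.2, 310.3])), (0.2, array([254.3, 319.5]))]
lowlip_far (np.float64(-0.0327), np.float64(0.1294))
uplip_near (np.float64(-0.0322), np.float64(0.1464))
roof_under_near (np.float64(-0.026), np.float64(0.1545))
rooftop_near (np.float64(-0.0259), np.float64(0.1597))
```

The bar angle is about 0.10 rad with no slip. Re-measured, the mouth spans 0.130–0.1465 with the roof at 0.1545, so the middle is ≈0.1385 and the target angle ≈0.189 rad. I continue the lift by 7.8 mm up and 5.2 mm towards the hinge.

Request:
send_rows(
  motion=[
    [[-0.0007,-0.001,0,0],[-0.0014,-0.0021,0,0],[-0.0021,-0.0032,0,0],[-0.0028,-0.0043,0,0],[-0.0036,-0.0055,0,0],[-0.0044,-0.0067,0,0],[-0.0052,-0.0078,0,0],[-0.0052,-0.0078,0,0]],
  ],
)

```text
time: 5.1
tool_pos: [0.6623, 0.0212, 0.1811]
tool_rot: [-1.572, 0.002, -1.46]
contact_force: [-0.9, -1.1, -1.0]
opening: 0.0229
```

```bash
python3 - <<'E'
from h import *
to([.6635,.0112,.163],-83.7)
d=snap('wrist','w4')
print([(a,proj(d,bar(.15,.005,a))[0].round(1)) for a in(.14,.16,.18,.19,.2,.22)])
cv2.imwrite('pics/w4k.png',cv2.resize(cv2.imread('pics/w4.png')[280:335,215:295],None,fx=9,fy=9,interpolation=cv2.INTER_NEAREST))
E
```

```text
t 5.1 pos [0.6623 0.0212 0.1811] yaw -83.67 F [-0.87 -1.07 -1.04] open 0.0229
shift [0.0101 0.018  0.0001] twist 0.03
[(0.14, array([254.1, 311.4])), (0.16, array([254.1, 313.5])), (0.18, array([254.2, 315.7])), (0.19, array([254.2, 316.8])), (0.2, array([254.2, 317.8])), (0.22, array([254.2, 320. ]))]
```

View pics/w4k.png

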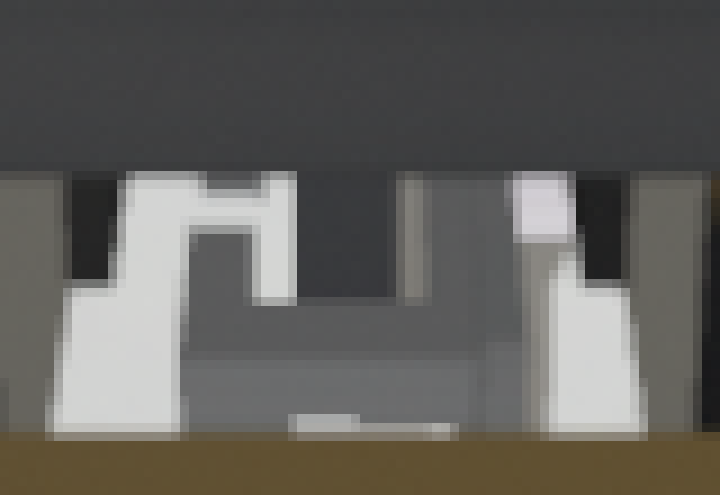

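The bar's end lies between the lips, with its end behind the near edge of the roof. Next is a soft pull of a few mm, watching the force.

Request:
send_rows(
  motion=[
    [[0,0,-0.001,0],[0,0,-0.002,0.5],[0,0,-0.003,0.8],[0,0,-0.004,1.2]],
  ],
)

```text
time: 5.55
tool_pos: [0.6582, 0.021, 0.1807]
tool_rot: [-1.572, 0.003, -1.482]
contact_force: [0.5, 1.5, -2.4]
opening: 0.0233
```

```bash
python3 - <<'E'
from h import *
to([.6623,.0212,.1811],-83.7)
d=snap('wrist','w5')
cv2.imwrite('pics/w5k.png',cv2.resize(cv2.imread('pics/w5.png')[280:335,215:295],None,fx=9,fy=9,interpolation=cv2.INTER_NEAREST))
E
```

```text
t 5.55 pos [0.6582 0.021  0.1807] yaw -84.9 F [ 0.5   1.46 -2.44] open 0.0233
shift [ 0.0001 -0.0004  0.0041] twist -1.2
```

View pics/w5k.png

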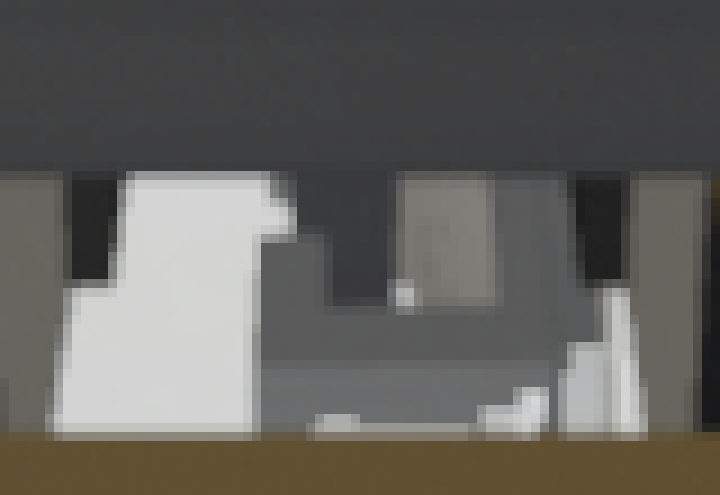

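The bar is sliding through the mouth: its left edge at crop x≈297 has passed the upper lip's inner edge at ≈330, with forces under 3 N. I carry on in small steps.

Request:
send_rows(
  motion=[
    [[0,0,-0.0015,0.5],[0,0,-0.003,1],[0,0,-0.0045,1.5],[0,0,-0.006,2]],
  ],
)

```text
time: 6.0
tool_pos: [0.6517, 0.021, 0.1804]
tool_rot: [-1.573, 0.003, -1.518]
contact_force: [1.0, 4.3, -5.6]
opening: 0.0233
```

```bash
python3 - <<'E'
from h import *
to([.6623,.0212,.1811],-83.7)
d=snap('wrist','w6')
cv2.imwrite('pics/w6k.png',cv2.resize(cv2.imread('pics/w6.png')[280:335,215:295],None,fx=9,fy=9,interpolation=cv2.INTER_NEAREST))
E
```

```text
t 6.0 pos [0.6517 0.021  0.1804] yaw -86.95 F [ 0.99  4.28 -5.59] open 0.0233
shift [ 0.0004 -0.0007  0.0106] twist -3.25
```

View pics/w6k.png

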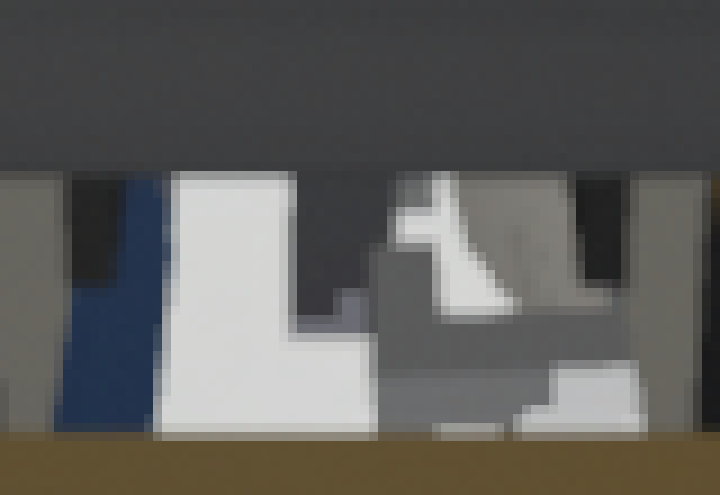

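The bar is out of the mouth and clear to the front of the lips. The few newtons building up point along the bar towards its pivot, so I'm slightly off the arc. I'll compute arc waypoints.

```bash
cat >> h.py <<'E'
HG=PV+.022*EX+.08*EY
OFF=np.array([0,-.0004,.0065])
def tcp(a,deg):
    k=knob(a)+OFF-HG;r=Ro.from_euler('z',-deg,degrees=True).as_matrix()
    return HG+r@k
def plan(a,degs,fin=None):
    s=sensors.observe();R=Ro.from_euler('xyz',s['tool_rot']).as_matrix();y=np.degrees(np.arctan2(R[1,0],R[0,0]))
    p=s['tool_pos'];print('t',s['time'],'pos',p.round(4),'yaw',round(y,2),'F',s['contact_force'].round(1),'open',round(s['opening'],4))
    c=np.degrees(np.arctan2(*(tcp(a,0)-HG)[[1,0]])-np.arctan2(*(p-HG)[[1,0]]));print('theta now',c,'r',np.linalg.norm((p-HG)[:2]),'model r',np.linalg.norm((tcp(a,0)-HG)[:2]),'model z',tcp(a,0)[2])
    print('F radial/tang/z',(s['contact_force'][:2]@((p-HG)[:2]/np.linalg.norm((p-HG)[:2]))).round(2))
    for g in degs:
        q=R.T@(tcp(a,g)-p);print(g,q.round(4),round(-(-83.7-g-y),1))
E
python3 - <<'E'
from h import *
plan(.19,[3.5,5,7,9,11,13,15,17,18])
E
```

```text
t 6.05 pos [0.6515 0.021  0.1804] yaw -86.97 F [ 0.6  4.6 -4.7] open 0.0233
theta now 3.7286080212686254 r 0.1673920323006877 model r 0.16665368320402912 model z 0.18063178560304471
F radial/tang/z -4.66
3.5 [-0.0006 -0.0002  0.0008] 0.2
5 [-0.0013 -0.0002 -0.0036] 1.7
7 [-0.0023 -0.0002 -0.0093] 3.7
9 [-0.0036 -0.0002 -0.015 ] 5.7
11 [-0.005  -0.0002 -0.0206] 7.7
13 [-0.0067 -0.0001 -0.0262] 9.7
15 [-0.0085 -0.0001 -0.0317] 11.7
17 [-0.0105 -0.0001 -0.0372] 13.7
18 [-0.0116 -0.0001 -0.0399] 14.7
```

Request:
send_rows(
  motion=[
    [[-0.0007,0,-0.0005,0.7],[-0.0013,0,-0.0036,1.7],[-0.0018,0,-0.0065,2.7],[-0.0023,0,-0.0093,3.7],[-0.003,0,-0.012,4.7],[-0.0036,0,-0.015,5.7],[-0.0043,0,-0.018,6.7],[-0.005,0,-0.0206,7.7]],
  ],
)

```text
time: 6.85
tool_pos: [0.6304, 0.0247, 0.1807]
tool_rot: [-1.574, 0.003, -1.654]
contact_force: [-0.8, -1.7, -0.1]
opening: 0.023
```

```bash
python3 - <<'E'
from h import *
plan(.19,[11,13,15,17,19,21,23,25,27])
E
```

```text
t 6.85 pos [0.6304 0.0247 0.1807] yaw -94.76 F [-0.8 -1.7 -0.1] open 0.023
theta now 11.073391329750823 r 0.166910846241349 model r 0.16665368320402912 model z 0.18063178560304471
F radial/tang/z 1.79
11 [-0.0002  0.      0.0002] -0.1
13 [-0.0011  0.0001 -0.0055] 1.9
15 [-0.0022  0.0001 -0.0112] 3.9
17 [-0.0034  0.0001 -0.0169] 5.9
19 [-0.0049  0.0001 -0.0225] 7.9
21 [-0.0065  0.0001 -0.0281] 9.9
23 [-0.0084  0.0001 -0.0336] 11.9
25 [-0.0104  0.0002 -0.0391] 13.9
27 [-0.0127  0.0002 -0.0444] 15.9
```

The forces dropped to under 2 N, so I continue along the arc at 2°/row.

Request:
send_rows(
  motion=[
    [[-0.0009,0,-0.0055,1.9],[-0.002,0,-0.0112,3.9],[-0.0032,0,-0.0169,5.9],[-0.0047,0,-0.0225,7.9],[-0.0063,0,-0.0281,9.9],[-0.0082,0,-0.0336,11.9],[-0.0102,0,-0.0391,13.9],[-0.0125,0,-0.0444,15.9]],
  ],
)

```text
time: 7.65
tool_pos: [0.5868, 0.0409, 0.1808]
tool_rot: [-1.574, 0.002, -1.934]
contact_force: [-0.0, -2.1, -0.5]
opening: 0.0233
```

```bash
python3 - <<'E'
from h import *
plan(.19,[29,31,33,35,37,39,41,43])
E
```

```text
t 7.65 pos [0.5868 0.0409 0.1808] yaw -110.78 F [-0.  -2.1 -0.5] open 0.0233
theta now 27.093653609137593 r 0.16689806340277688 model r 0.16665368320402912 model z 0.18063178560304471
F radial/tang/z 1.82
29 [-0.0011  0.0002 -0.0054] 1.9
31 [-0.0021  0.0003 -0.0112] 3.9
33 [-0.0034  0.0003 -0.0168] 5.9
35 [-0.0048  0.0003 -0.0225] 7.9
37 [-0.0065  0.0003 -0.0281] 9.9
39 [-0.0083  0.0003 -0.0336] 11.9
41 [-0.0104  0.0004 -0.039 ] 13.9
43 [-0.0126  0.0004 -0.0444] 15.9
```

Request:
send_rows(
  motion=[
    [[-0.0009,0,-0.0055,1.9],[-0.0019,0,-0.0112,3.9],[-0.0032,0,-0.0168,5.9],[-0.0046,0,-0.0225,7.9],[-0.0063,0,-0.0281,9.9],[-0.0081,0,-0.0336,11.9],[-0.0102,0,-0.039,13.9],[-0.0124,0,-0.0444,15.9]],
  ],
)

```text
time: 8.45
tool_pos: [0.5493, 0.0686, 0.181]
tool_rot: [-1.575, 0.001, -2.213]
contact_force: [-0.6, -0.7, -3.0]
opening: 0.0232
```

```bash
python3 - <<'E'
from h import *
plan(.19,[45,47,49,51,53,55,57,59])
E
```

```text
t 8.45 pos [0.5493 0.0686 0.181 ] yaw -126.81 F [-0.6 -0.7 -3. ] open 0.0232
theta now 43.14817922906925 r 0.16691880199027073 model r 0.16665368320402912 model z 0.18063178560304471
F radial/tang/z 0.86
45 [-0.0011  0.0004 -0.0053] 1.9
47 [-0.0021  0.0004 -0.011 ] 3.9
49 [-0.0034  0.0004 -0.0167] 5.9
51 [-0.0048  0.0005 -0.0223] 7.9
53 [-0.0065  0.0005 -0.0279] 9.9
55 [-0.0083  0.0005 -0.0334] 11.9
57 [-0.0104  0.0005 -0.0389] 13.9
59 [-0.0126  0.0006 -0.0442] 15.9
```

Request:
send_rows(
  motion=[
    [[-0.001,0,-0.0055,1.9],[-0.002,0.0001,-0.011,3.9],[-0.0033,0.0001,-0.0167,5.9],[-0.0047,0.0002,-0.0223,7.9],[-0.0064,0.0002,-0.0279,9.9],[-0.0082,0.0003,-0.0334,11.9],[-0.0103,0.0003,-0.0389,13.9],[-0.0125,0.0004,-0.0442,15.9]],
  ],
)

```text
time: 9.25
tool_pos: [0.5208, 0.1053, 0.1808]
tool_rot: [-1.575, -0.001, -2.493]
contact_force: [-0.9, -0.1, -1.3]
opening: 0.0233
```

```bash
python3 - <<'E'
from h import *
plan(.19,[61,63,65,67,69,70.5,71.5,72])
E
```

```text
t 9.25 pos [0.5208 0.1053 0.1808] yaw -142.82 F [-0.9 -0.1 -1.3] open 0.0233
theta now 59.13915964980924 r 0.1671235754496111 model r 0.16665368320402912 model z 0.18063178560304471
F radial/tang/z 0.84
61 [-0.0013  0.0002 -0.0053] 1.9
63 [-0.0023  0.0002 -0.011 ] 3.9
65 [-0.0036  0.0002 -0.0167] 5.9
67 [-0.005   0.0003 -0.0223] 7.9
69 [-0.0067  0.0003 -0.0279] 9.9
70.5 [-0.0081  0.0003 -0.032 ] 11.4
71.5 [-0.009   0.0003 -0.0348] 12.4
72 [-0.0095  0.0003 -0.0361] 12.9
```

Request:
send_rows(
  motion=[
    [[-0.0011,0,-0.0053,1.9],[-0.0021,0,-0.011,3.9],[-0.0034,0,-0.0167,5.9],[-0.0048,0.0001,-0.0223,7.9],[-0.0065,0.0001,-0.0279,9.9],[-0.0079,0.0001,-0.032,11.4],[-0.0088,0.0001,-0.0348,12.4],[-0.0093,0.0001,-0.0361,12.9]],
  ],
)

```text
time: 10.05
tool_pos: [0.5059, 0.1399, 0.1809]
tool_rot: [-1.575, -0.002, -2.718]
contact_force: [-0.7, -1.1, -0.3]
opening: 0.0232
```

```bash
python3 - <<'E'
from h import *
plan(.19,[72])
for a in (.15,.1,.05,0.01,0.0): print(a); plan(a,[72])
E
```

```text
t 10.05 pos [0.5059 0.1399 0.1809] yaw -155.75 F [-0.7 -1.1 -0.3] open 0.0232
theta now 72.07592523800999 r 0.16720900676085912 model r 0.16665368320402912 model z 0.18063178560304471
F radial/tang/z 1.02
72 [-0.0005  0.0002  0.0003] -0.1
0.15
t 10.05 pos [0.5059 0.1399 0.1809] yaw -155.75 F [-0.7 -1.1 -0.3] open 0.0232
theta now 72.18427306625001 r 0.16720900676085912 model r 0.16904953412674562 model z 0.17719132109211383
F radial/tang/z 1.02
72 [0.0019 0.0037 0.0003] -0.1
0.1
t 10.05 pos [0.5059 0.1399 0.1809] yaw -155.75 F [-0.7 -1.1 -0.3] open 0.0232
theta now 72.30706411081233 r 0.16720900676085912 model r 0.17185016879286 model z 0.17275936201895986
F radial/tang/z 1.02
72 [0.0047 0.0081 0.0003] -0.1
0.05
t 10.05 pos [0.5059 0.1399 0.1809] yaw -155.75 F [-0.7 -1.1 -0.3] open 0.0232
theta now 72.41658677154236 r 0.16720900676085912 model r 0.17442833407516936 model z 0.16819178279848793
F radial/tang/z 1.02
72 [0.0073 0.0127 0.0004] -0.1
0.01
t 10.05 pos [0.5059 0.1399 0.1809] yaw -155.75 F [-0.7 -1.1 -0.3] open 0.0232
theta now 72.49514694983458 r 0.16720900676085912 model r 0.1763262067594743 model z 0.16444773418549577
F radial/tang/z 1.02
72 [0.0092 0.0164 0.0004] -0.1
0.0
t 10.05 pos [0.5059 0.1399 0.1809] yaw -155.75 F [-0.7 -1.1 -0.3] open 0.0232
theta now 72.51357302641223 r 0.16720900676085912 model r 0.17677739068568393 model z 0.1635
F radial/tang/z 1.02
72 [0.0096 0.0174 0.0004] -0.1
```

The gate is at about 72°. Now I lower the bar onto its peg along its own arc.

Request:
send_rows(
  motion=[
    [[0,0,0,0],[0.001,0.0015,0,0],[0.002,0.0037,0,0],[0.0034,0.006,0,0],[0.0047,0.0081,0,0],[0.006,0.0104,0,0],[0.0073,0.0127,0,0],[0.0083,0.0146,0,0]],
  ],
)

```text
time: 10.85
tool_pos: [0.498, 0.1364, 0.166]
tool_rot: [-1.575, -0.003, -2.718]
contact_force: [-4.8, -1.1, 0.8]
opening: 0.0232
```

Request:
send_rows(
  motion=[
    [[0.0006,0.001,0,0],[0.001,0.0018,0,0],[0.0013,0.0024,0,0],[0.0013,0.0024,0,0]],
  ],
)

```text
time: 11.25
tool_pos: [0.4969, 0.1359, 0.1636]
tool_rot: [-1.575, -0.003, -2.719]
contact_force: [-3.7, -0.1, 0.6]
opening: 0.0231
```

```bash
python3 - <<'E'
from h import *
plan(.0,[72])
E
```

```text
t 11.25 pos [0.4969 0.1359 0.1636] yaw -155.76 F [-3.7 -0.1  0.6] open 0.0231
theta now 72.11342785004499 r 0.17697460774350487 model r 0.17677739068568393 model z 0.1635
F radial/tang/z 3.56
72 [-0.0002  0.0001  0.0004] -0.1
```

Request:
send_rows(
  motion=[
    [[0,0,0,0],[0,0,0,0],[0,0,0,0],[0,0,0,0],[0,0,0,0]],
  ],
  gripper=0.5,
)

```text
time: 11.75
tool_pos: [0.4971, 0.136, 0.1637]
tool_rot: [-1.575, -0.002, -2.718]
contact_force: [0.1, 0.4, -0.3]
opening: 0.046
```

Request:
send_rows(
  motion=[
    [[0,-0.005,0,0],[0,-0.02,0,0],[0,-0.04,0,0],[0,-0.06,0,0],[0,-0.08,0,0],[0,-0.1,0,0],[0,-0.11,0,0],[0,-0.11,0,0]],
  ],
)

```text
time: 12.55
tool_pos: [0.4981, 0.1357, 0.2751]
tool_rot: [-1.574, 0.001, -2.718]
contact_force: [0.2, 0.2, -0.4]
opening: 0.0464
```

```bash
python3 - <<'E'
from h import *
to([.6635,.0112,.163],-83.7)
for n in('wrist','top','scene'): d=snap(n,n[0]+'9')
cv2.imwrite('pics/w9z.png',cv2.resize(cv2.imread('pics/w9.png'),(800,600)))
a=cv2.imread('pics/t9.png')[60:210,140:310];b=cv2.imread('pics/s9.png')[170:320,200:370]
cv2.imwrite('pics/c9.png',cv2.resize(np.hstack([a,b]),(790,350),interpolation=cv2.INTER_CUBIC))
E
```

```text
t 12.55 pos [0.4981 0.1357 0.2751] yaw -155.76 F [ 0.17  0.23 -0.39] open 0.0464
shift [-0.0995  0.1116  0.1818] twist -72.06
```

View pics/w9z.png

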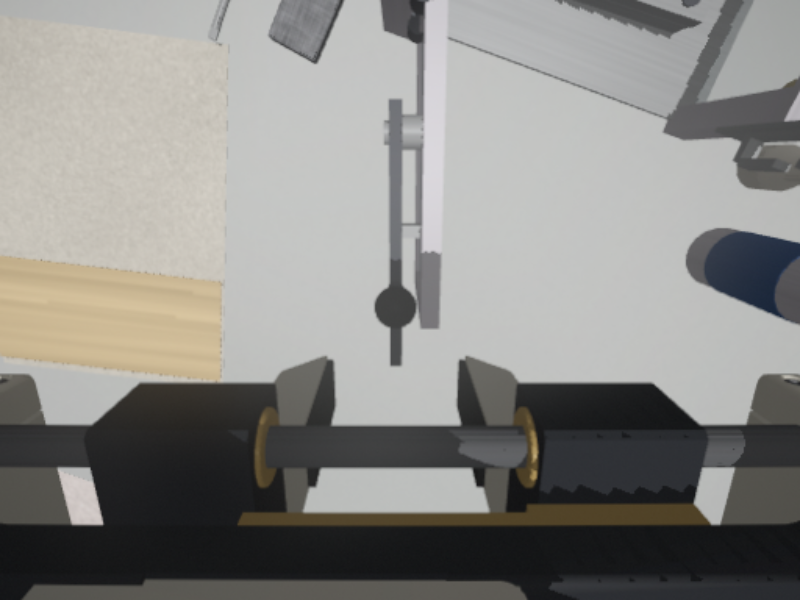

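View pics/c9.png

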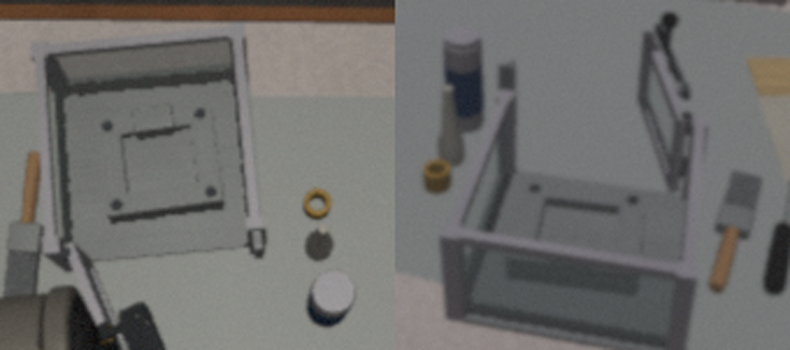

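The wrist view shows the gate edge-on and open, with the knob at (253,196) and the bar's tip at (253.5,233). Everything else is unmoved. A last check on the bar and gate angles, then I hand in.

```bash
python3 - <<'E'
from h import *
d=dict(np.load('pics/w9.npz'));r=Ro.from_euler('z',-72,degrees=True).as_matrix()
f=lambda p:proj(d,HG+r@(p-HG))[0].round(1)
for a in(0,.05,.1,.2): print(a,'knob',f(knob(a)),'tip',f(bar(.15,.005,a)))
k=onz(d,395*.64,306*.64,.157);p=onz(d,395*.64,110*.64,.117);v=k-p;print('gate deg',-83.7-np.degrees(np.arctan2(v[1],v[0])))
from cell import hand_in
s=sensors.observe();print(s['time'],abs(s['qvel']).max(),s['contact_force'])
E
```

```text
0 knob [252.9 195.1] tip [253.1 232.9]
0.05 knob [252.9 194.2] tip [253.  235.5]
0.1 knob [252.9 192.9] tip [253. 238.]
0.2 knob [252.9 189.2] tip [253.  242.1]
gate deg 71.92428021644754
12.7 0.006665398600489382 [-0.10695267 -0.76245945  0.50603424]
```

```bash
python3 -c "
from cell import hand_in
print(hand_in())"
```

```text
the job is handed in; nothing more can be done
None
```

The gate is open at about 72° with the latch bar back down on its peg, and I handed the job in at about 12.7 s of the 70 s allowed.

- **Finding the mouth:** I measured the catch from the wrist pictures instead of feeling for its roof. The mouth came out at about 130–147 mm above the table, roughly 9 mm above its middle setting.
- **Lifting and opening:** I gripped the knob with 6 N and lifted the bar to about 0.19 rad. A soft pull brought it out through the mouth. I then swung the gate along its arc at about 20°/s, lowered the bar and let go.
- **Forces:** The largest reading was about 7 N on the wrist. It came just as the bar left the mouth and pointed along the bar, so I took it as being slightly off the arc. It fell below 2 N once I corrected the path. I cannot fully rule out a light brush against the lip at that moment.
- **Last checks:** The gate angle measured from the bar in the wrist picture is 71.9°. The bar's tip is within 1 px of where a level bar would be. The gripper stands more than 100 mm above the knob with nothing but sensor noise on the force reading. The mould, nozzle, spray can, bush and brush look unmoved by eye in the scene and top views. I did not compare them numerically, and I did not check the screwdriver and parts tray closely.

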